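# Tuck the slide carrier under the stage's hold-down leaf and keep it pressed flat

## Task

Pick up the aluminium slide carrier by its orange handle and, keeping it roughly level, tuck its free front edge under the blue hinged leaf of the black mounting stage, square and centred, right up to the stop, without lifting the leaf. Then press the carrier down flat on the stage, firmly but gently (about the weight of a kilogram), and finish while still holding it pressed there. Leave the glassware, bottles and boxes around it where they are.

Things in the scene. Friction and masses are not known exactly. Their poses are not given: they have to be found in the camera images.
- carrier_handle (a point): Centre of the orange handle (16 x, 40 y, 40 mm tall) on the loose slide carrier: aluminium plate 160 (x) x 80 (y) x 5 mm, 160-260 g, two glass slides fixed on it, flat on the bench at first. The handle's centre is 45 mm behind (-x) the plate's centre on its centre line, 25 mm above the plate's underside. Axes: +x from handle to the front edge that goes under the leaf, z up.
- carrier_edge (a point): Middle of the carrier's front edge, at its underside: 125 mm ahead (+x) of the handle's centre and 25 mm below it. Same axes as the carrier.
- stage: Black stage fixed to the bench, 200 (x) x 120 (y) x 20 mm tall, white lane on its flat top (the deck, z = 20 mm). Origin: centre of its underside. +x points to the leaf end; the carrier goes in along +x. The blue leaf, 100 mm wide, lies over the deck, its flat underside 10 mm above it and covering x = 39 to 75 mm, where a cream stop bar 10 mm tall begins.
- stop (a point): Middle of the foot of the stop bar's face, 75 mm along +x from the stage's origin, at deck height. The carrier's front edge is home when it reaches this. Axes as the stage.
- leaf_lip (a point): Middle of the upturned lip at the leaf's free edge, at x = 30 mm of the stage and 39 mm above the bench when down. The lip slants up from x = 39 mm (10 mm over the deck) to x = 30 mm (about 17 mm over the deck). Axes turn with the leaf.
- leaf (a joint): Angle of the blue leaf about its hinge at the stop end (rad): 0 = lying down, at rest on its limit; grows as it is lifted. A weak spring holds it down: about 1 N under the lip raises it.
- ethanol: Bystander, to be left alone: white plastic bottle, 70 dia x 150 tall mm; origin at the centre of its underside.
- reagent: Bystander, to be left alone: clear glass bottle with red cap, 66 dia x 160 tall mm; origin at the centre of its underside.
- beaker: Bystander, to be left alone: small glass beaker, 70 dia x 90 tall mm; origin at the centre of its underside.
- slidebox: Bystander, to be left alone: closed blue slide box, 100 x 160 x 35 mm; origin at the centre of its underside.
- dish: Bystander, to be left alone: clear covered culture dish with beige filling, 60 dia x 17 tall mm; origin at the centre of its underside.
- stainjar: Bystander, to be left alone: amber glass jar with black lid, 50 dia x 70 tall mm; origin at the centre of its underside.
Not all that is in view belongs to the job. What is shaped like the part that bears carrier_handle but green or pink is not meant.

How it is judged:
On the way, in this order (a step that is already met when the one before it is completed fails the run):
1. the carrier is lifted off the bench (height (world z) of carrier_edge above 0.012 m), for 0.1 s.
2. its front edge is under the leaf, at least 8 mm past the start of the leaf's flat part, between deck and leaf (x of carrier_edge in the frame of stage above 0.047 m and z of carrier_edge in the frame of stage between 0.016 and 0.028 m and y of carrier_edge in the frame of stage between -0.02 and 0.02 m), for 0.1 s.
At the end, for the whole second after the job is handed in: The carrier lies flat on the deck (within 2.5 mm and 0.04 rad), its front edge under the leaf and within 8 mm of the stop, centred to 12 mm and square to 0.12 rad, the leaf lying down (under 0.04 rad), and the fingers hold the carrier pressed on the stage with 4.5 to 30 N (x of carrier_edge in the frame of stage between 0.067 and 0.079 m and y of carrier_edge in the frame of stage between -0.012 and 0.012 m and z of carrier_edge in the frame of stage between 0.016 and 0.0225 m and angle between the x axis of carrier_handle and the x axis of stage, either way round below 0.12 rad and angle between carrier_handle's own z axis and vertical below 0.04 rad and contact force between carrier and stage between 4.5 and 30 N and contact force between the fingers and carrier above 2 N and value of joint leaf below 0.04 rad); the arm keeps its last pose, push and grip.
It fails at once if the leaf is lifted (more than 0.12 rad, 6 mm at its lip) (value of joint leaf above 0.12 rad).
It fails at once if the carrier is tipped more than 0.5 rad (angle between carrier_handle's own z axis and vertical above 0.5 rad).
It fails at once if the carrier is pressed on the stage with more than 60 N (contact force between carrier and stage above 60 N).
It fails at once if a bystander is moved more than 30 mm (distance of any of ethanol, reagent, beaker, slidebox, dish, stainjar from where it was at the start of the episode above 0.03 m).
It also fails if it takes over 48 s, if anything falls off the work surface, if the arm or the gripper's body presses on something with over 40 N, if the wrist force passes 120 N, or if a joint passes its speed limit or range.

## Robot

A 7-joint arm with a two-finger parallel gripper is mounted at the origin on the work surface. World frame = base frame: x ahead of the robot, y to its left, z up, the work surface at z = 0. Lengths are in m, angles in rad, forces in N, time in s.
With the tool pointing down it reaches from about 0.4 to 0.9 m from the base axis. Payload 5.6 kg.
Tool frame: the origin (TCP) lies at the centre of the arm's flange, where the gripper is bolted on; the fingertips stand 190 mm ahead of it and the grasp point (between the pads) lies 171 mm ahead of it; z points along the fingers, x is the direction in which the jaws open and shut, and the axes are right-handed (so a half turn about z gives the same grasp; the last joint's range is limited). The gripper opens to 92 mm and grips with 3 to 60 N. Pads are 20 mm wide; open, the fingers measure 128 mm over their backs; the gripper's body (75 mm by 189 mm) begins 69 mm behind the grasp point.
Start: joints at [-0.043, 0.468, -0.012, 1.603, 0.006, 1.071, -0.056], TCP at [0.65, -0, 0.405] pointing down, gripper open.
Joint ranges: [-2.53, 2.53], [-0.31, 2.02], [-1.57, 1.55], [0.28, 2.44], [-1.29, 4.43], [0.15, 1.84], [-2.92, 2.92]. Speed limits (rad/s): [2.57, 2.57, 3.14, 3.14, 3.14, 3.14, 3.14].

## Interface

Orientations are given as a rotation vector (axis times angle).
In Python, from workcell import get_obs, grab_frame, camera_params, hand_in gives the robot as it stands.
- The arm moves only by the tool send_rows, never from a script. Its arguments are lists of equal length, an entry for each row: "translation": the shift along the tool's x, y, z in cm, a list of three; "rot": the turn, a rotation vector about the tool's x, y, z in rad, a list of three. A call has 1 to 12 rows; each row shifts and turns the commanded pose from where the row before left it, along the tool's axes as they then stand; what a row does not reach is not made up. A row lasts 1/12 s, in which the tool goes at most 41.7 mm and 7.16 degrees, less where a joint would pass 70% of its speed; a pose out of reach is approached as far as the arm can. A call is refused whole if a number of a shift passes 4.17 or a number of a turn 0.125, either way. A call with a gripper value outside its range is refused whole. "hand" is the finger opening in cm, from 0 to 9.19, set as the call begins (left out, the last holds). The fingers move at their own pace and stop on an object; "newtons" is the grip in N (left out, the last holds). Time passes only in rows, so rows that do not move let the fingers close. It gives the time, the measured TCP pose, the force and the opening at its end, in the units of the state.
- get_obs(): the state, without advancing time (a new reading comes with each control period).
- grab_frame(name): name is "scene" or "side" or "wrist"; returns the picture (420x560x3 uint8, red, green, blue); there is no depth.
- camera_params(name): a dict with "camera_matrix" (3x3 intrinsics, pixels), "R" (3x3) and "t" (3): a world point X has camera coordinates R X + t. Camera axes: x right, y down, z forward; pixel columns grow to the right and rows downward; lengths in m; the calibration is good to about 2 mm. A picture is of the moment at which its call begins: read the wrist's pose just before it. camera_params takes no time and is no camera call; for the wrist camera it gives the pose at the moment of the call.
- hand_in(): hands the job in, once; it reports no verdict.
The state is a dict: "time": time; "joints": joint angles; "qd": joint speeds; "joint_efforts": joint torques, N m; "tcp_pos": TCP position; "orientation": TCP orientation; "contact_force": force on the tool from outside, world axes, zero at the start; "moment": the same for the moment, N m; "finger_gap": finger opening in m.
Only numpy, scipy, OpenCV 4.12 (cv2) and the standard library are available. Lean on these libraries where they do the work, as an engineer would, in place of code of your own. Each camera call takes 0.05 s, during which the arm holds its last target.

## Working session

There is one attempt and no reset: what is moved stays moved. The work goes in short steps, Python scripts to look and compute and a tool call to move; the robot and the scene stay as the last step left them, time stands still between calls to the robot, and variables do not carry over. Pictures are saved under pics/ and viewed, and the job is handed in when it is done.

Besides the shell and the picture viewer there is one more tool, called after "Request:" as name(argument=value, ...) on one line, values as JSON. send_rows: Moves the arm, as the interface text tells. Its arguments: {"type":"object","properties":{"translation":{"type":"array"},"rot":{"type":"array"},"hand":{"type":"number"},"newtons":{"type":"number"}},"required":["translation","rot"]}

```bash
ls; mkdir -p pics; python3 - <<'E'
from workcell import *
import cv2,json
o=get_obs();print(o)
for n in ["scene","side","wrist"]:
    p=camera_params(n);print(n,p)
    cv2.imwrite(f"pics/{n}0.png",grab_frame(n)[:,:,::-1])
E
```

```text
pics
{'time': 0.0, 'joints': array([-0.04299753,  0.46837345, -0.0116007 ,  1.6036113 ,  0.0060226 ,
        1.07137072, -0.05629249]), 'qd': array([-0.00042687,  0.00020298,  0.00285388, -0.00019056, -0.00152861,
       -0.00039232,  0.00046174]), 'joint_efforts': array([-3.39112758e-04, -5.20573139e+01, -1.31628491e-02, -2.43752271e+01,
       -5.67366311e-02,  1.73054746e-02,  1.50106093e-04]), 'tcp_pos': array([ 6.49757743e-01, -5.21741883e-05,  4.03747575e-01]), 'orientation': array([ 3.14144926e+00, -7.85947313e-05, -2.70624733e-03]), 'contact_force': array([-0.89125573,  0.32961493,  0.17459832]), 'moment': array([ 0.03371562, -0.01718692, -0.00091611]), 'finger_gap': 0.09193194915827155}
scene {'camera_matrix': array([[533.00990786,   0.        , 279.74080695],
       [  0.        , 533.00990786, 196.92903356],
       [  0.        ,   0.        ,   1.        ]]), 'R': array([[-0.5240495 ,  0.85166313,  0.00648295],
       [ 0.67721168,  0.42129708, -0.60323553],
       [-0.51648471, -0.31173495, -0.79753675]]), 't': array([ 0.2570027 , -0.31820142,  1.66521882])}
side {'camera_matrix': array([[494.40910122,   0.        , 280.51180559],
       [  0.        , 494.40910122, 200.70457507],
       [  0.        ,   0.        ,   1.        ]]), 'R': array([[-0.99543954, -0.09517026,  0.00653808],
       [-0.05264817,  0.4909363 , -0.8696032 ],
       [ 0.07955058, -0.86598163, -0.49370794]]), 't': array([0.48652398, 0.07933106, 1.17977063])}
wrist {'camera_matrix': array([[339.9222352 ,   0.        , 281.57350386],
       [  0.        , 339.9222352 , 209.76309518],
       [  0.        ,   0.        ,   1.        ]]), 'R': array([[ 9.99999609e-01, -5.74793080e-04, -6.71492251e-04],
       [-3.97318226e-04, -9.70919331e-01,  2.39406548e-01],
       [-7.89574034e-04, -2.39406187e-01, -9.70919180e-01]]), 't': array([-0.64995514, -0.02655421,  0.38995745])}
```

View pics/scene0.png

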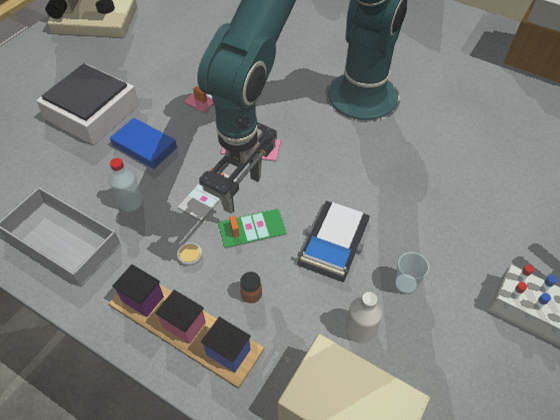

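View pics/side0.png

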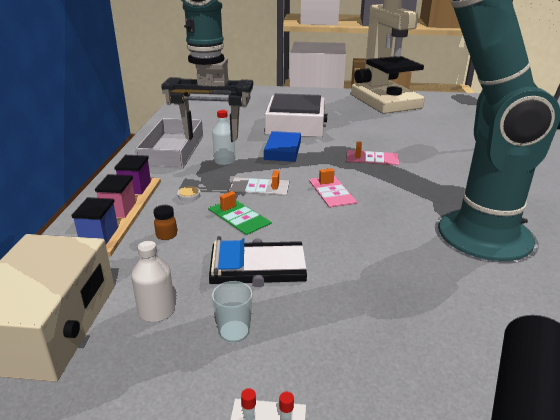

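View pics/wrist0.png

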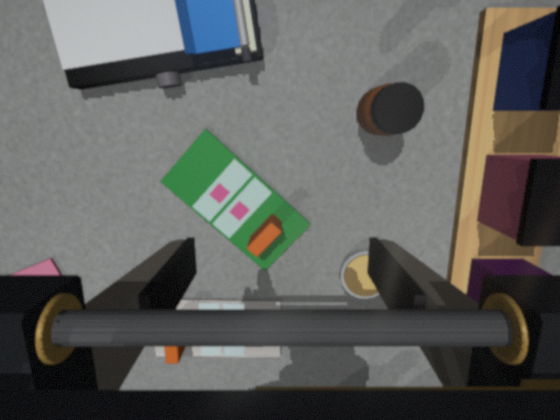

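```bash
cat > h.py <<'E'
import numpy as np,cv2
from workcell import *
def proj(n_or_p,X):
    p=camera_params(n_or_p) if isinstance(n_or_p,str) else n_or_p
    c=np.atleast_2d(X)@p['R'].T+p['t']; u=c@p['camera_matrix'].T
    return u[:,:2]/u[:,2:]
def back(n_or_p,uv,z):
    p=camera_params(n_or_p) if isinstance(n_or_p,str) else n_or_p
    uv=np.atleast_2d(uv).astype(float)
    d=np.c_[uv,np.ones(len(uv))]@np.linalg.inv(p['camera_matrix']).T@p['R']
    C=-p['R'].T@p['t']; z=np.broadcast_to(z,(len(uv),))
    return C+d*((z-C[2])/d[:,2])[:,None]
def crop(img,x0,y0,x1,y1,s,name):
    c=cv2.resize(img[y0:y1,x0:x1],None,fx=s,fy=s,interpolation=cv2.INTER_CUBIC)
    cv2.imwrite(name,c)
E
python3 - <<'E'
from h import *
i=cv2.imread('pics/scene0.png')
crop(i,170,130,390,290,3.6,'pics/sc1.png')
i=cv2.imread('pics/side0.png')
crop(i,170,140,370,290,4,'pics/si1.png')
print(back('side',[(238,185),(289,187),(275,180)],[0.005,.005,.025]))
print(back('scene',[(200,200)],[0.005]))
print(back('wrist',[(172,350)],.045))
print(back('side',[(210,262),(306,262),(306,245)],.02))
print(back('scene',[(303,240),(338,203),(370,215),(338,270)],.02))
E
```

```text
[[ 0.62458386 -0.17494441  0.005     ]
 [ 0.48220948 -0.17838282  0.005     ]
 [ 0.52116447 -0.17766174  0.025     ]]
[[ 0.59875891 -0.18076261  0.005     ]]
[[ 0.52444571 -0.18199179  0.045     ]]
[[0.61883463 0.2035526  0.02      ]
 [0.41731402 0.18249758 0.02      ]
 [0.42049214 0.11962633 0.02      ]]
[[0.5718173  0.1174325  0.02      ]
 [0.42531191 0.13775064 0.02      ]
 [0.41586512 0.22523531 0.02      ]
 [0.60084739 0.23041904 0.02      ]]
```

View pics/sc1.png

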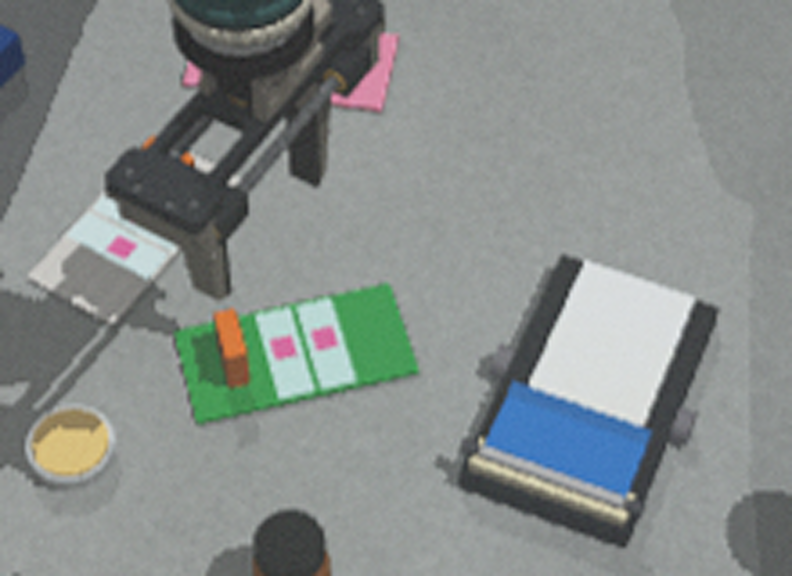

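View pics/si1.png

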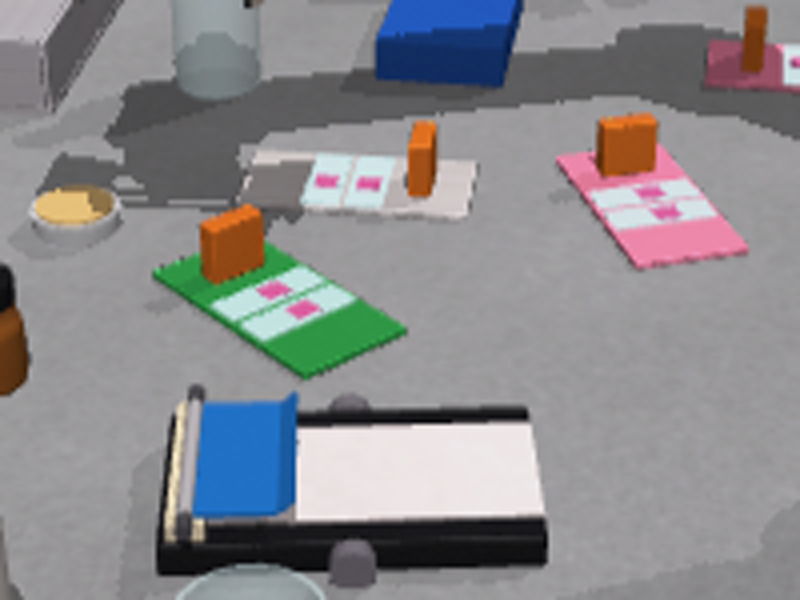

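Request:
send_rows(translation=[[-2,2.2,0],[-2,2.2,0],[-2,2.2,0],[-2,2.2,0],[-2,2.2,0],[-2,2.2,0],[0,0,0],[0,0,0]], rot=[[0,0,0],[0,0,0],[0,0,0],[0,0,0],[0,0,0],[0,0,0],[0,0,0],[0,0,0]])

```text
time: 0.82
tcp_pos: [0.5291, -0.1335, 0.4048]
orientation: [3.141, -0.006, 0.0]
contact_force: [1.1, 0.3, -0.3]
finger_gap: 0.0919
```

```bash
python3 - <<'E'
from h import *
import pickle
o=get_obs();print(o['time'],o['tcp_pos'],o['orientation'],o['contact_force'])
P={}
for n in ["scene","side","wrist"]:
    P[n]=camera_params(n)
    cv2.imwrite(f"pics/{n}1.png",grab_frame(n)[:,:,::-1])
pickle.dump(P,open('P1.pkl','wb'))
i=cv2.imread('pics/wrist1.png'); crop(i,140,180,420,390,2.8,'pics/w1c.png')
i=cv2.imread('pics/scene1.png'); crop(i,280,190,390,290,6,'pics/s1c.png')
i=cv2.imread('pics/side1.png'); crop(i,195,225,325,300,6,'pics/si1c.png')
E
```

```text
0.8167 [ 0.52907396 -0.13351725  0.40484186] [ 3.14132315e+00 -5.52960938e-03  6.66607041e-07] [ 1.08324767  0.25349715 -0.31353202]
```

View pics/wrist1.png

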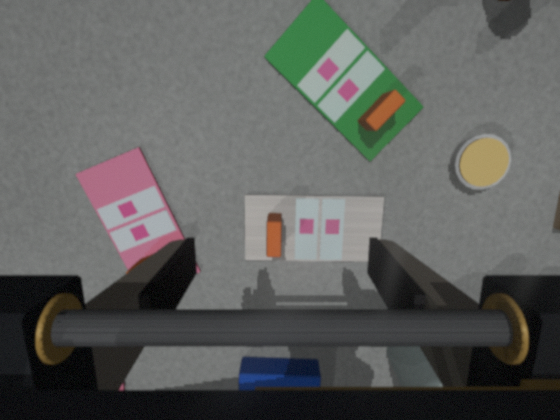

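View pics/w1c.png

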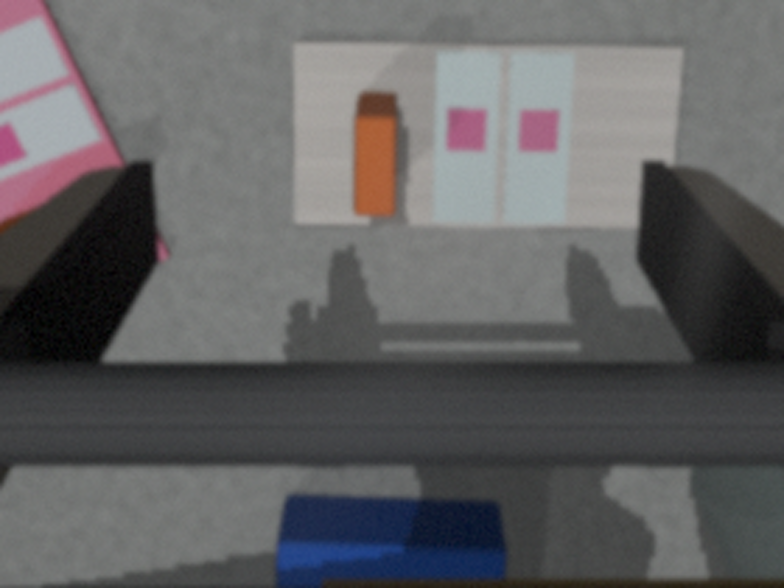

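View pics/s1c.png

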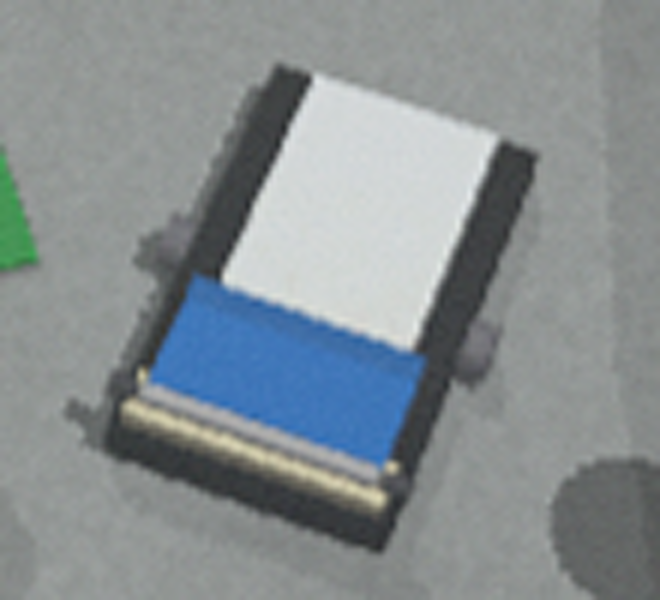

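View pics/si1c.png

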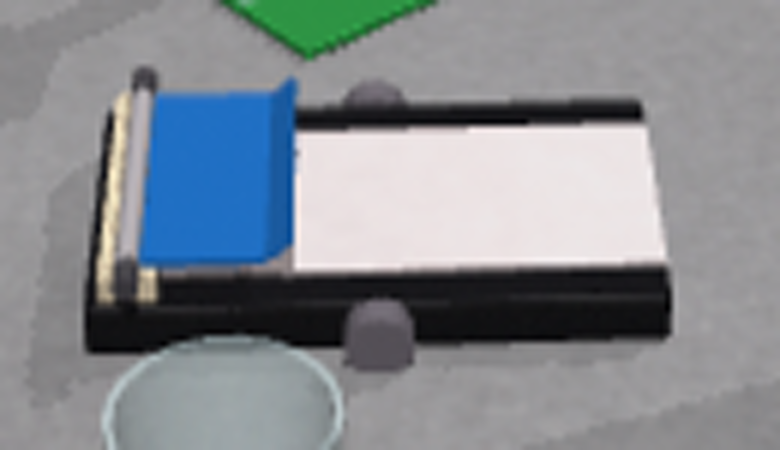

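```bash
cat >> h.py <<'E'
def unc(c,x0,y0,s): return (np.atleast_2d(c)+.5)/s-.5+np.array([x0,y0])
from scipy.optimize import least_squares
def fit(P,model,pix,x0):
    "planar pose x,y,yaw from model points (n,3) and list of (cam,i,uv)"
    def tr(q):
        c,s=np.cos(q[2]),np.sin(q[2]); R=np.array([[c,-s,0],[s,c,0],[0,0,1]]); return model@R.T+[q[0],q[1],0]
    def f(q):
        X=tr(q); return np.concatenate([proj(P[c],X[i])[0]-uv for c,i,uv in pix])
    r=least_squares(f,x0,loss='soft_l1'); return r.x,r.fun.reshape(-1,2)
E
python3 - <<'E'
from h import *
import pickle
P=pickle.load(open('P1.pkl','rb'))
w=P['wrist']
pl=unc([(294,43),(684,47),(294,224),(638,227)],140,180,2.8)
print(back(w,pl,.005))
ht=unc([(355,115),(397,115),(393,214),(355,214)],140,180,2.8)
print(back(w,ht,.045), back(w,ht,.045).mean(0))
m=np.array([[-35,40,5],[125,40,5],[-35,-40,5],[-8,20,45],[8,20,45],[8,-20,45],[-8,-20,45]])/1e3
pix=[('wrist',0,pl[0]),('wrist',1,pl[1]),('wrist',2,pl[2])]+[('wrist',3+k,ht[k]) for k in range(4)]
q,r=fit(P,m,pix,[.52,-.18,0]);print('carrier',q,r)
# stage
S=np.array([[-100,60,20],[-100,-60,20],[100,60,20],[100,-60,20],[-100,40,20],[-100,-40,20],[30,50,39],[30,-50,39]])/1e3
sc=unc([(280,65),(537,155),(315,73),(500,135),(195,276),(425,357)],280,190,6)
si=unc([(670,268),(641,102),(648,122),(668,266),(295,80),(293,247)],195,225,6)
print('sc top corners',back(P['scene'],sc[:4],.02),back(P['scene'],sc[4:],.039))
print('si',back(P['side'],si[:4],.02),back(P['side'],si[4:],.039))
E
```

```text
[[ 0.48937843 -0.14035559  0.005     ]
 [ 0.64840579 -0.14203266  0.005     ]
 [ 0.48735247 -0.21911333  0.005     ]
 [ 0.63439287 -0.22054071  0.005     ]]
[[ 0.51568966 -0.15958036  0.045     ]
 [ 0.53128551 -0.15958356  0.045     ]
 [ 0.52976544 -0.19875635  0.045     ]
 [ 0.5152815  -0.19875101  0.045     ]] [ 0.52300553 -0.17916782  0.045     ]
carrier [ 0.52308221 -0.17955718 -0.01829183] [[-5.22797715e-01 -1.23333710e+00]
 [ 3.50349673e-01 -1.56639316e-01]
 [-1.05141170e-03 -1.58940679e-01]
 [-2.32819172e-01 -1.53925454e-01]
 [ 1.54981942e-01  1.14191144e-01]
 [ 8.89958784e-01  8.29076696e-01]
 [-5.21647799e-01  5.77241756e-01]]
sc top corners [[0.43409449 0.10775548 0.02      ]
 [0.41828488 0.22381077 0.02      ]
 [0.42987239 0.12275083 0.02      ]
 [0.41718965 0.20575002 0.02      ]] [[0.55994407 0.13530176 0.039     ]
 [0.54491011 0.23254927 0.039     ]]
si [[0.41553782 0.20739385 0.02      ]
 [0.43142397 0.10726713 0.02      ]
 [0.42807313 0.1200973  0.02      ]
 [0.41628147 0.20634106 0.02      ]] [[0.5574993  0.13418073 0.039     ]
 [0.54210193 0.2338986  0.039     ]]
```

Request:
send_rows(translation=[[-0.2,1.5,1],[-0.2,1.6,3],[-0.2,1.5,3.5],[0,0,3.5],[0,0,2.5],[0,0,1.5],[0,0,0],[0,0,0]], rot=[[0,0,0.004],[0,0,0.004],[0,0,0.004],[0,0,0],[0,0,0],[0,0,0],[0,0,0],[0,0,0]])

```text
time: 1.63
tcp_pos: [0.5244, -0.177, 0.2539]
orientation: [-3.141, 0.016, 0.003]
contact_force: [-0.4, -0.8, 0.1]
finger_gap: 0.0919
```

```bash
python3 - <<'E'
from h import *
import pickle
o=get_obs();print(o['time'],o['tcp_pos'],o['orientation'],o['contact_force'])
P={}
for n in ["side","wrist"]:
    P[n]=camera_params(n)
    cv2.imwrite(f"pics/{n}2.png",grab_frame(n)[:,:,::-1])
pickle.dump(P,open('P2.pkl','wb'))
E
```

```text
1.6333 [ 0.52437061 -0.17700613  0.25393658] [-3.14072987e+00  1.61678480e-02  2.56459717e-03] [-0.39303985 -0.78339355  0.12923364]
```

View pics/wrist2.png

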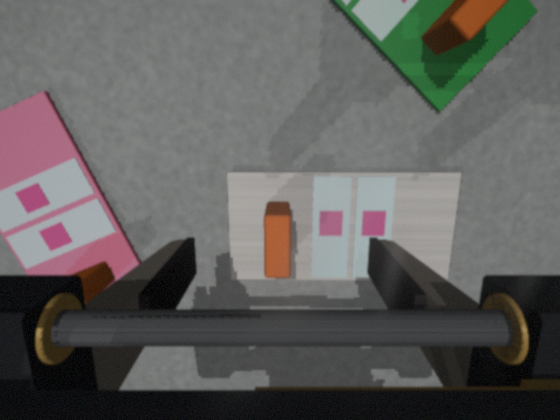

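View pics/side2.png

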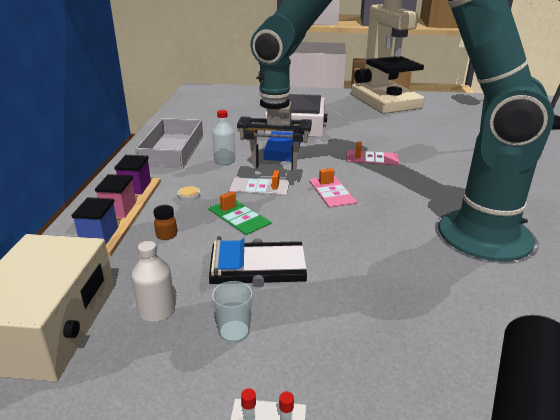

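```bash
python3 - <<'E'
from h import *
import pickle
P=pickle.load(open('P2.pkl','rb'));w=P['wrist']
i=cv2.imread('pics/wrist2.png'); crop(i,215,160,475,300,3,'pics/w2c.png')
print(back(w,[(228,173),(460,173),(230,279),(450,279)],.005))
h=back(w,[(265,211),(291,211),(290,277),(265,277)],.045);print(h,h.mean(0))
E
```

```text
[[ 0.48949134 -0.14070844  0.005     ]
 [ 0.64758059 -0.14249499  0.005     ]
 [ 0.48714591 -0.21894539  0.005     ]
 [ 0.64918156 -0.22086251  0.005     ]]
[[ 0.51613281 -0.15767958  0.045     ]
 [ 0.53117336 -0.15785227  0.045     ]
 [ 0.53038145 -0.19918674  0.045     ]
 [ 0.51519245 -0.1990072   0.045     ]] [ 0.52322002 -0.17843144  0.045     ]
```

View pics/w2c.png

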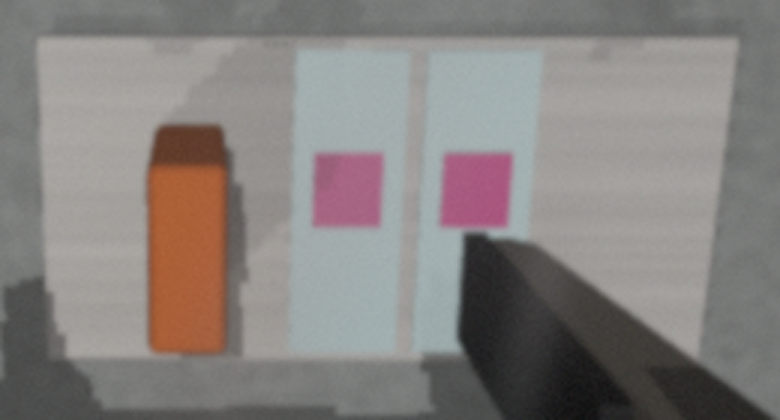

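Request:
send_rows(translation=[[-0.1,0.2,1.5],[0,0,1.8],[0,0,1.2],[0,0,0.7],[0,0,0.3],[0,0,0],[0,0,0]], rot=[[0,0,0.004],[0,0,0],[0,0,0],[0,0,0],[0,0,0],[0,0,0],[0,0,0]])

```text
time: 2.32
tcp_pos: [0.5232, -0.18, 0.2003]
orientation: [3.141, -0.025, 0.002]
contact_force: [0.4, -0.2, -0.2]
finger_gap: 0.0918
```

Request:
send_rows(translation=[[0,0,0],[0,0,0],[0,0,0],[0,0,0],[0,0,0],[0,0,0],[0,0,0],[0,0,0],[0,0,0],[0,0,0]], rot=[[0,0,0],[0,0,0],[0,0,0],[0,0,0],[0,0,0],[0,0,0],[0,0,0],[0,0,0],[0,0,0],[0,0,0]], hand=0, newtons=40)

```text
time: 3.15
tcp_pos: [0.5228, -0.18, 0.1997]
orientation: [3.141, -0.025, -0.0]
contact_force: [0.8, -0.3, 0.7]
finger_gap: 0.0271
```

Request:
send_rows(translation=[[0,0,0],[0,0,0],[0,0,0],[0,0,0],[0,0,0],[0,0,0]], rot=[[0,0,0],[0,0,0],[0,0,0],[0,0,0],[0,0,0],[0,0,0]])

```text
time: 3.65
tcp_pos: [0.5227, -0.18, 0.1997]
orientation: [-3.141, 0.025, 0.0]
contact_force: [-0.8, 0.1, 0.5]
finger_gap: 0.0155
```

Request:
send_rows(translation=[[0,0,-0.5],[0,0,-1],[0,0,-1.5],[0,0,-2],[0,0,-2],[0,0,-1.5],[0,0,-1],[0,0,-0.5],[0,0,0]], rot=[[0,0,0],[0,0,0],[0,0,0],[0,0,0],[0,0,0],[0,0,0],[0,0,0],[0,0,0],[0,0,0]])

```text
time: 4.4
tcp_pos: [0.523, -0.1801, 0.3009]
orientation: [3.141, -0.025, 0.003]
contact_force: [-0.0, -0.7, -1.9]
finger_gap: 0.016
```

```bash
python3 - <<'E'
from h import *
import pickle
o=get_obs();print(o['time'],o['tcp_pos'],o['orientation'],o['contact_force'],o['moment'])
P={}
for n in ["side","wrist"]:
    P[n]=camera_params(n)
    cv2.imwrite(f"pics/{n}3.png",grab_frame(n)[:,:,::-1])
pickle.dump(P,open('P3.pkl','wb'))
i=cv2.imread('pics/side3.png'); crop(i,190,90,350,210,5,'pics/si3c.png')
E
```

```text
4.4 [ 0.52296307 -0.18007355  0.30094916] [ 3.14093966 -0.02540211  0.00322446] [-0.04764283 -0.65992493 -1.93199144] [-0.08840413  0.05908824 -0.03345103]
```

View pics/wrist3.png

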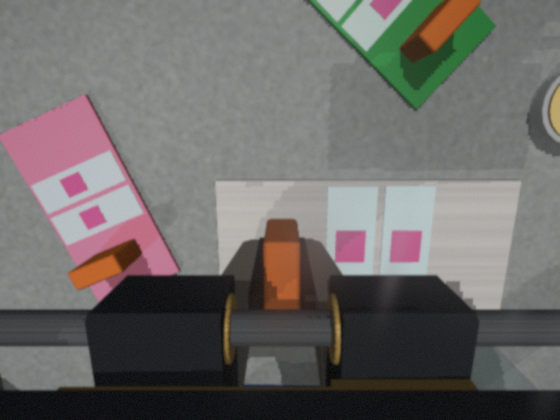

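View pics/si3c.png

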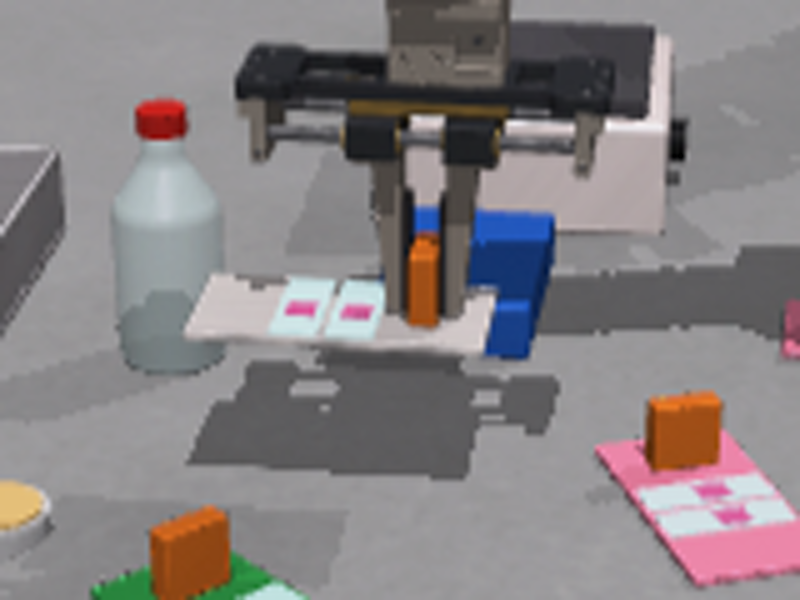

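Request:
send_rows(translation=[[-0.4,-1,0],[-0.8,-2,0],[-1.2,-3,0],[-1.4,-3.6,0],[-1.5,-3.9,0],[-1.5,-3.9,0],[-1.5,-3.9,0],[-1.5,-3.9,0],[-1.4,-3.6,0],[-1.1,-2.6,0],[-0.7,-1.7,0],[-0.35,-0.8,0]], rot=[[0,0,0],[0,0,0],[0,0,0],[0,0,0],[0,0,0],[0,0,0],[0,0,0],[0,0,0],[0,0,0],[0,0,0],[0,0,0],[0,0,0]])

```text
time: 5.5
tcp_pos: [0.3928, 0.1635, 0.2991]
orientation: [-3.141, 0.017, 0.003]
contact_force: [0.3, 0.3, -2.3]
finger_gap: 0.0158
```

Request:
send_rows(translation=[[0,0,0],[0,0,0],[0,0,0],[0,0,0],[0,0,0],[0,0,0],[0,0,0]], rot=[[0,0,-0.02],[0,0,-0.04],[0,0,-0.04],[0,0,-0.04],[0,0,-0.02],[0,0,0],[0,0,0]])

```text
time: 6.08
tcp_pos: [0.3951, 0.1598, 0.2995]
orientation: [3.133, 0.222, -0.001]
contact_force: [0.5, -0.9, -3.1]
finger_gap: 0.0155
```

```bash
python3 - <<'E'
from h import *
import pickle
o=get_obs();print(o['time'],o['tcp_pos'],o['orientation'],o['contact_force'],o['moment'])
P={}
for n in ["scene","side","wrist"]:
    P[n]=camera_params(n)
    cv2.imwrite(f"pics/{n}4.png",grab_frame(n)[:,:,::-1])
pickle.dump(P,open('P4.pkl','wb'))
i=cv2.imread('pics/side4.png'); crop(i,190,130,390,280,4,'pics/si4c.png')
E
```

```text
6.0833 [0.39513633 0.15977816 0.29948541] [ 3.13328770e+00  2.22465603e-01 -6.26654664e-04] [ 0.46909833 -0.85812307 -3.14455189] [0.03118127 0.1050774  0.02344177]
```

View pics/wrist4.png

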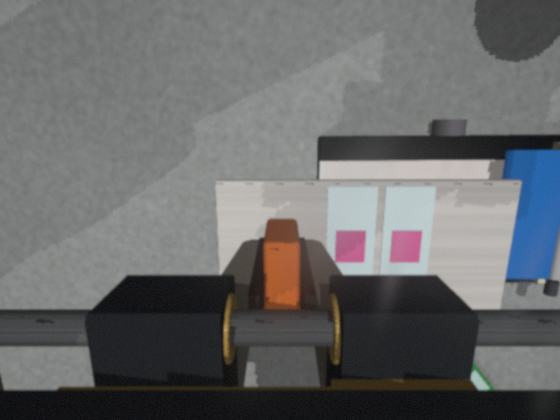

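View pics/si4c.png

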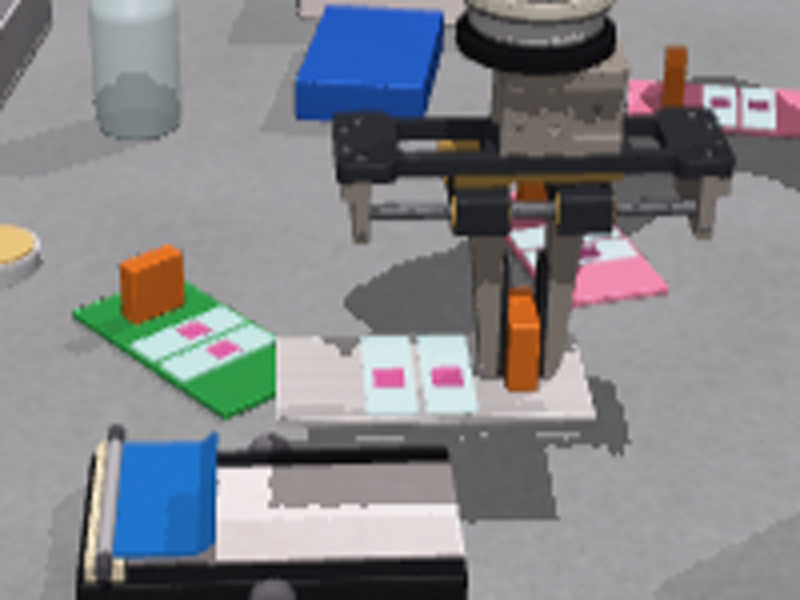

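View pics/scene4.png

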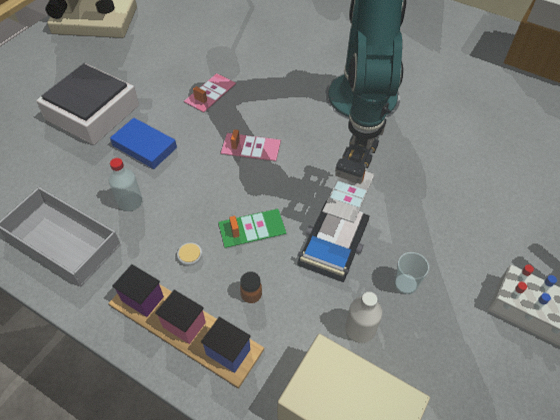

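```bash
python3 - <<'E'
from h import *
from scipy.spatial.transform import Rotation as R
import pickle
P=pickle.load(open('P4.pkl','rb'))
i=cv2.imread('pics/wrist4.png'); crop(i,300,110,560,300,3,'pics/w4c.png'); crop(i,205,165,535,315,2.4,'pics/w4d.png')
Rt=R.from_rotvec([3.13328770,0.222465603,-0.0006]).as_matrix(); t=np.array([0.39513633,0.15977816,0.29948541])
print(Rt)
# carrier in world assuming handle centre at tool (0,y,0.171-?) : handle z: lifted 0.1012 from 0.1997 pose
hz=t[2]-0.1997+0.025
psi=np.arctan2(Rt[1,0],Rt[0,0]);print('yaw',psi,hz)
c,s=np.cos(psi),np.sin(psi);Rz=np.array([[c,-s,0],[s,c,0],[0,0,1]])
m=np.array([[-35,40,-20],[125,40,-20],[125,-40,-20],[-35,-40,-20],[-35,40,-25],[125,40,-25]])/1e3
W=m@Rz.T+[t[0],t[1],hz]
print(proj(P['wrist'],W).round(1)); 
print(((proj(P['side'],W)-[190,130]+.5)*4-.5).round(0))
E
```

```text
[[ 9.89968301e-01  1.41289205e-01 -3.51514892e-04]
 [ 1.41289046e-01 -9.89968287e-01 -4.43226344e-04]
 [-4.10611693e-04  3.89114827e-04 -9.99999840e-01]]
yaw 0.14176341406263798 0.12478541000000001
[[213.2 180.4]
 [520.4 180.4]
 [497.  317.9]
 [219.8 317.9]
 [215.  178.9]
 [514.  179. ]]
[[595. 414.]
 [274. 421.]
 [273. 338.]
 [573. 332.]
 [594. 423.]
 [274. 429.]]
```

View pics/w4c.png

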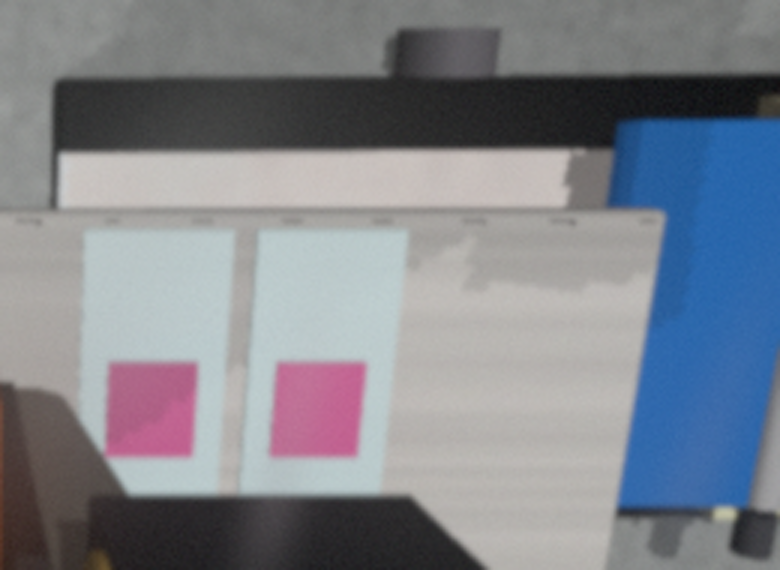

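View pics/w4d.png

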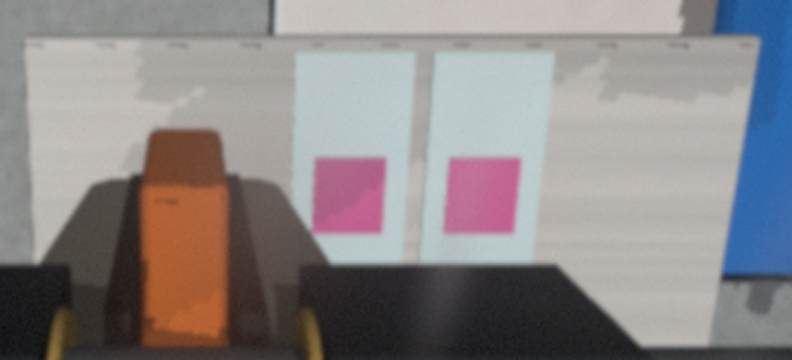

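```bash
python3 - <<'E'
from h import *
import pickle
P=pickle.load(open('P4.pkl','rb'))
w=unc([(57,80),(770,77),(60,151),(565,149),(617,120),(720,119)],300,110,3)
for n,uv,z in zip('cornerFL edge laneL laneR lipfar leaffar'.split(),w,[.02,.02,.02,.02,.039,.032]): print(n,back(P['wrist'],uv,z)[0])
w=unc([(640,508),(745,508)],300,110,3);print(back(P['wrist'],w,.032))
# stage frame predictions for comparison
for q in [(.524,.1795,.143)]:
    c,s=np.cos(q[2]),np.sin(q[2])
    for p in [(-100,60),(-100,48),(-100,40),(30,50),(30,-50),(39,-50),(75,-50)]:
        print(p,q[0]+(c*p[0]-s*p[1])/1e3,q[1]+(s*p[0]+c*p[1])/1e3)
i=cv2.imread('pics/side4.png'); crop(i,250,200,350,240,8,'pics/si4d.png')
i=cv2.imread('pics/side4.png'); crop(i,205,225,315,285,7,'pics/si4e.png')
E
```

```text
cornerFL [0.41480898 0.22315772 0.02      ]
edge [0.5908132  0.24906104 0.02      ]
laneL [0.41851218 0.2058919  0.02      ]
laneR [0.54525775 0.22451742 0.02      ]
lipfar [0.5437437  0.23292351 0.039     ]
leaffar [0.57276127 0.23683669 0.032     ]
[[0.58445433 0.13608845 0.032     ]
 [0.61192573 0.14000872 0.032     ]]
(-100, 60) 0.41646992103319774 0.2246362616683445
(-100, 48) 0.41818007859599804 0.21275874673000839
(-100, 40) 0.41932018363786494 0.20484040343778434
(30, 50) 0.5465681308341722 0.23326503948340113
(30, -50) 0.5608194438575083 0.13428574833060042
(39, -50) 0.5697275800612602 0.13556836650270065
(75, -50) 0.6053601248762686 0.1406988391911016
```

View pics/si4d.png

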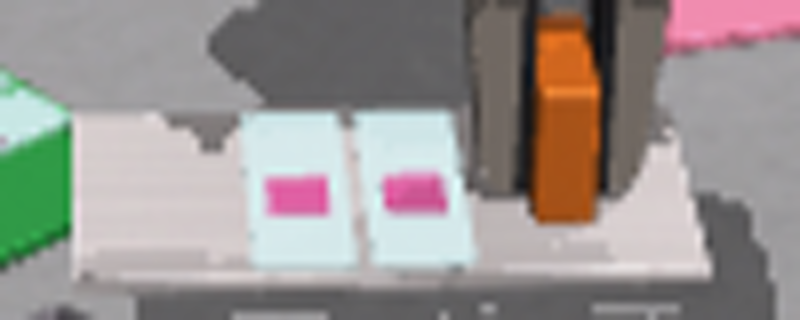

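View pics/si4e.png

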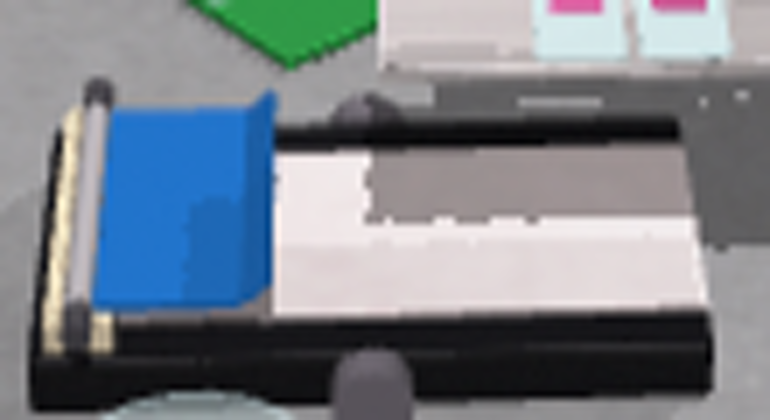

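Request:
send_rows(translation=[[0.3,0,0.5],[0.5,0,1],[0.5,0,1.5],[0.4,0,1.5],[0.3,0,1.3],[0,0,0.8],[0,0,0.4],[0,0,0],[0,0,0]], rot=[[0,0,0],[0,0,0],[0,0,0],[0,0,0],[0,0,0],[0,0,0],[0,0,0],[0,0,0],[0,0,0]])

```text
time: 6.98
tcp_pos: [0.4147, 0.1636, 0.2298]
orientation: [3.133, 0.226, -0.0]
contact_force: [-0.6, 0.4, -2.3]
finger_gap: 0.0155
```

```bash
python3 - <<'E'
from h import *
import pickle
o=get_obs();print(o['time'],o['tcp_pos'],o['orientation'],o['contact_force'],o['moment'])
P={}
for n in ["side","wrist"]:
    P[n]=camera_params(n)
    cv2.imwrite(f"pics/{n}5.png",grab_frame(n)[:,:,::-1])
pickle.dump(P,open('P5.pkl','wb'))
i=cv2.imread('pics/side5.png'); crop(i,205,205,345,285,5.7,'pics/si5c.png')
E
```

```text
6.9833 [0.41466576 0.1636302  0.22977935] [ 3.13340848e+00  2.26194374e-01 -6.58807519e-05] [-0.60607469  0.42561611 -2.2758249 ] [-0.0138537   0.07776683 -0.00751221]
```

View pics/wrist5.png

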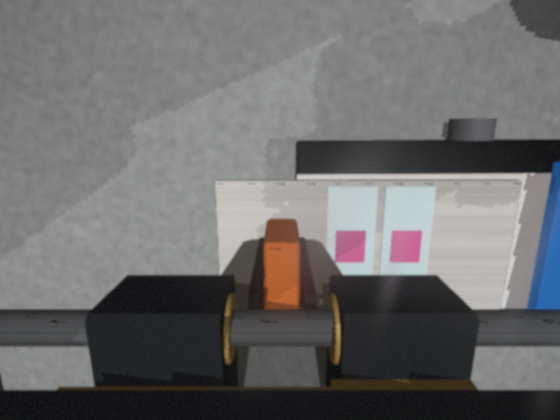

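View pics/si5c.png

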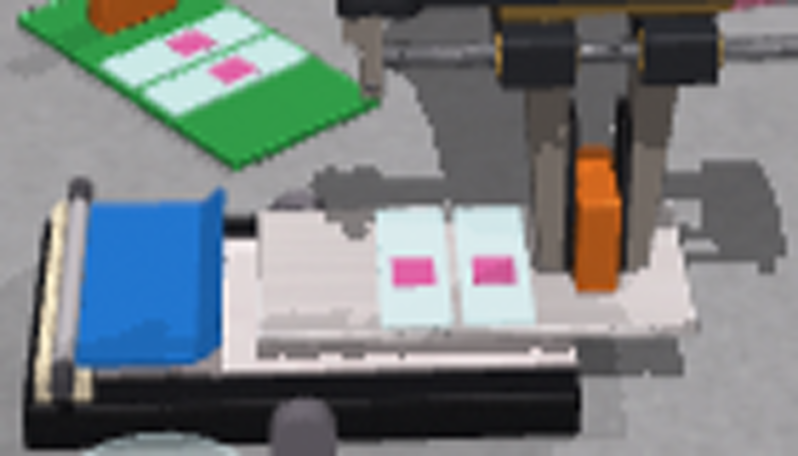

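Request:
send_rows(translation=[[0,0,0.3],[0,0,0.3],[0,0,0.2],[0,0,0.1],[0,0,0],[0,0,0]], rot=[[0,0,0],[0,0,0],[0,0,0],[0,0,0],[0,0,0],[0,0,0]])

```text
time: 7.58
tcp_pos: [0.4147, 0.1635, 0.2206]
orientation: [3.133, 0.226, -0.0]
contact_force: [-0.1, 0.5, -1.6]
finger_gap: 0.0159
```

```bash
python3 - <<'E'
from h import *
import pickle
o=get_obs();print(o['time'],o['tcp_pos'],o['orientation'],o['contact_force'],o['moment'])
P={}
for n in ["side"]:
    P[n]=camera_params(n)
    cv2.imwrite(f"pics/{n}6.png",grab_frame(n)[:,:,::-1])
i=cv2.imread('pics/side6.png'); crop(i,205,205,345,285,5.7,'pics/si6c.png')
E
```

```text
7.5833 [0.41468444 0.16353634 0.22059476] [ 3.13336300e+00  2.25980497e-01 -2.64959143e-04] [-0.09496142  0.48565665 -1.63638685] [-0.04898946  0.07519302  0.01401377]
```

View pics/si6c.png

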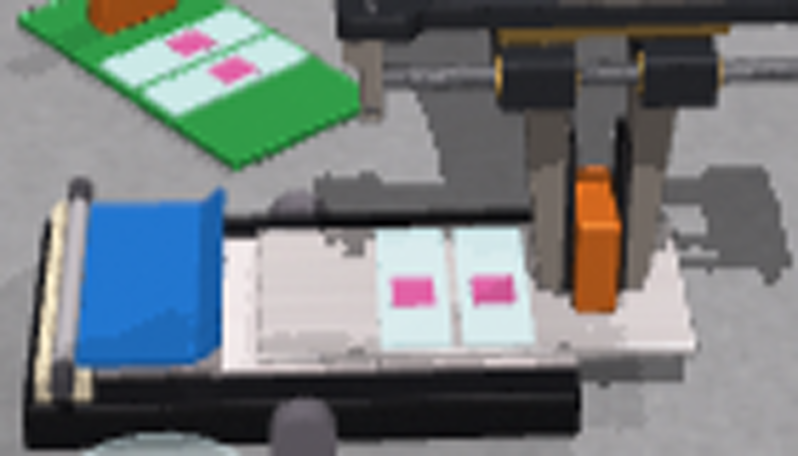

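Request:
send_rows(translation=[[0.3,0,0],[0.5,0,0],[0.5,0,0],[0.5,0,0],[0.5,0,0],[0.5,0,0],[0.4,0,0],[0.2,0,0],[0,0,0],[0,0,0]], rot=[[0,0,0],[0,0,0],[0,0,0],[0,0,0],[0,0,0],[0,0,0],[0,0,0],[0,0,0],[0,0,0],[0,0,0]])

```text
time: 8.47
tcp_pos: [0.4483, 0.1684, 0.2206]
orientation: [3.133, 0.226, -0.001]
contact_force: [-0.5, 0.1, -3.7]
finger_gap: 0.0157
```

```bash
python3 - <<'E'
from h import *
import pickle
o=get_obs();print(o['time'],o['tcp_pos'],o['orientation'],o['contact_force'],o['moment'])
P={}
for n in ["side","wrist"]:
    P[n]=camera_params(n)
    cv2.imwrite(f"pics/{n}7.png",grab_frame(n)[:,:,::-1])
pickle.dump(P,open('P7.pkl','wb'))
i=cv2.imread('pics/side7.png'); crop(i,205,205,345,285,5.7,'pics/si7c.png')
E
```

```text
8.4667 [0.44826612 0.16835928 0.22056961] [ 3.13331355e+00  2.25765873e-01 -6.19113655e-04] [-0.51919403  0.07025298 -3.71394257] [0.02488718 0.08347053 0.01321342]
```

View pics/si7c.png

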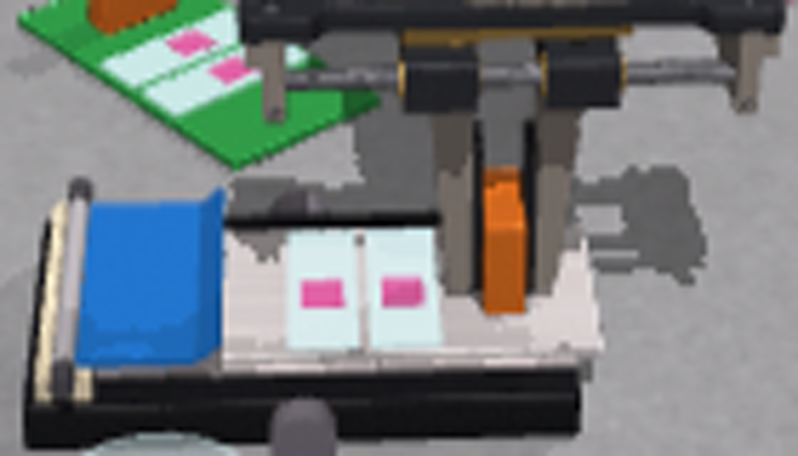

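View pics/wrist7.png

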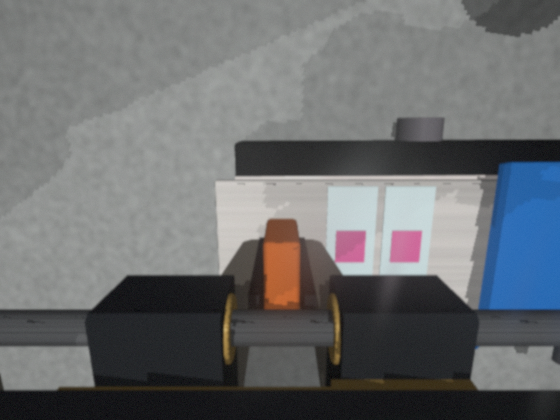

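Request:
send_rows(translation=[[0.3,0,0],[0.4,0,0],[0.4,0,0],[0.4,0,0],[0.3,0,0],[0.2,0,0],[0,0,0],[0,0,0]], rot=[[0,0,0],[0,0,0],[0,0,0],[0,0,0],[0,0,0],[0,0,0],[0,0,0],[0,0,0]])

```text
time: 9.23
tcp_pos: [0.4682, 0.1712, 0.2206]
orientation: [3.133, 0.226, -0.0]
contact_force: [0.2, -0.5, -1.4]
finger_gap: 0.0158
```

Request:
send_rows(translation=[[0.1,0,0],[0.1,0,0],[0,0,0],[0,0,0]], rot=[[0,0,0],[0,0,0],[0,0,0],[0,0,0]])

```text
time: 9.57
tcp_pos: [0.4701, 0.1716, 0.2207]
orientation: [3.133, 0.226, -0.0]
contact_force: [-0.8, 0.3, -2.4]
finger_gap: 0.0156
```

Request:
send_rows(translation=[[0.1,0,0],[0.1,0,0],[0,0,0],[0,0,0]], rot=[[0,0,0],[0,0,0],[0,0,0],[0,0,0]])

```text
time: 9.9
tcp_pos: [0.4722, 0.1718, 0.2207]
orientation: [3.133, 0.226, 0.0]
contact_force: [-1.0, -0.3, -2.5]
finger_gap: 0.0156
```

Request:
send_rows(translation=[[0.1,0,0],[0.1,0,0],[0,0,0],[0,0,0]], rot=[[0,0,0],[0,0,0],[0,0,0],[0,0,0]])

```text
time: 10.23
tcp_pos: [0.4734, 0.172, 0.2204]
orientation: [3.133, 0.226, -0.003]
contact_force: [-4.1, -1.1, -0.8]
finger_gap: 0.0159
```

Request:
send_rows(translation=[[0.1,0,0],[0,0,0],[0,0,0]], rot=[[0,0,0],[0,0,0],[0,0,0]])

```text
time: 10.48
tcp_pos: [0.4738, 0.172, 0.2201]
orientation: [3.132, 0.227, -0.006]
contact_force: [-6.0, -1.2, -0.3]
finger_gap: 0.0163
```

Request:
send_rows(translation=[[-0.15,0,0],[0,0,0.1],[0,0,0],[0,0,0]], rot=[[0,0,0],[0,0,0],[0,0,0],[0,0,0]])

```text
time: 10.82
tcp_pos: [0.4732, 0.172, 0.2197]
orientation: [3.133, 0.226, -0.002]
contact_force: [-5.0, -2.0, 1.5]
finger_gap: 0.016
```

Request:
send_rows(translation=[[0,0,0.1],[0,0,0],[0,0,0],[0,0,0]], rot=[[0,0,0],[0,0,0],[0,0,0],[0,0,0]])

```text
time: 11.15
tcp_pos: [0.4732, 0.172, 0.2196]
orientation: [3.133, 0.226, -0.002]
contact_force: [-7.8, -2.6, 11.2]
finger_gap: 0.0161
```

Request:
send_rows(translation=[[0,0,0],[0,0,0],[0,0,0],[0,0,0],[0,0,0],[0,0,0]], rot=[[0,0,0],[0,0,0],[0,0,0],[0,0,0],[0,0,0],[0,0,0]])

```text
time: 11.65
tcp_pos: [0.4732, 0.172, 0.2196]
orientation: [3.133, 0.226, -0.002]
contact_force: [-8.4, -2.0, 11.8]
finger_gap: 0.0157
```

```bash
python3 - <<'E'
from h import *
import pickle
o=get_obs();print(o['time'],o['tcp_pos'],o['orientation'],o['contact_force'],o['moment'])
P={}
for n in ["side","wrist","scene"]:
    P[n]=camera_params(n)
    cv2.imwrite(f"pics/{n}8.png",grab_frame(n)[:,:,::-1])
pickle.dump(P,open('P8.pkl','wb'))
o=get_obs();print(o['time'],o['tcp_pos'],o['contact_force'])
i=cv2.imread('pics/side8.png'); crop(i,205,205,345,285,5.7,'pics/si8c.png')
E
```

```text
11.65 [0.4731621 0.1720145 0.2196376] [ 3.13283726e+00  2.26148570e-01 -1.64611353e-03] [-8.36547905 -2.01199247 11.79448231] [-0.40971906  1.57222625  0.12941447]
11.8 [0.473156   0.17200538 0.21960965] [-9.10738003 -3.07278192 11.50119786]
```

View pics/si8c.png

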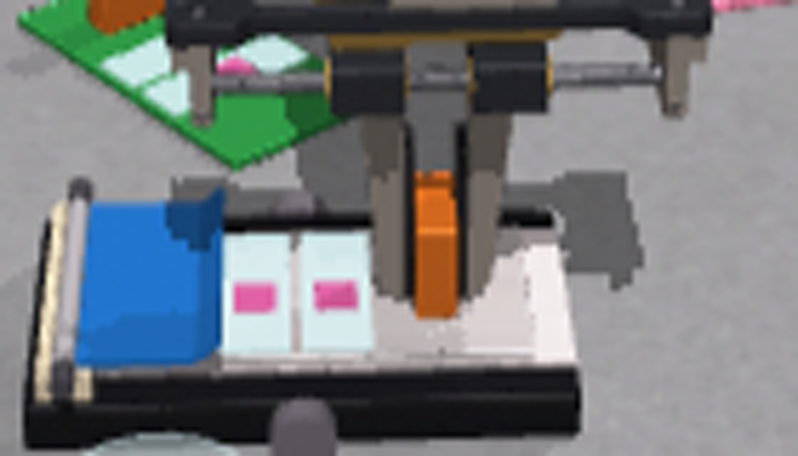

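View pics/wrist8.png

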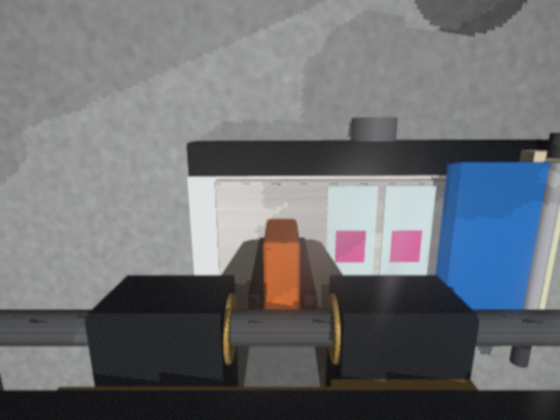

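View pics/scene8.png

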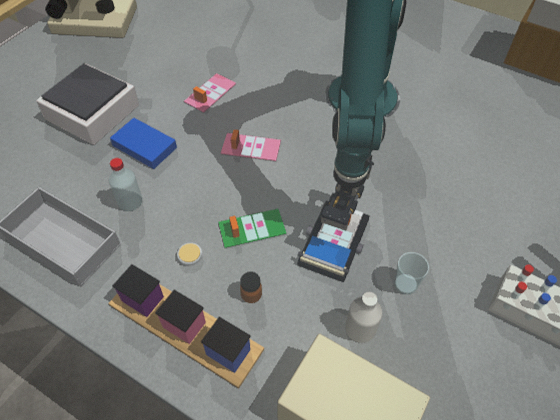

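```bash
python3 - <<'E'
from workcell import *
print(hand_in()); o=get_obs();print(o['time'],o['tcp_pos'],o['contact_force'],o['finger_gap'])
E
```

```text
the job is handed in; nothing more can be done
None
the job is handed in; nothing more can be done
```

I picked up the aluminium carrier by its orange handle and slid it under the blue leaf until it met the stop. I then pressed it flat on the deck and handed the job in at about 11.8 s, still gripping it. No verdict is reported, so these are my own last checks:

- **At the stop:** the arm felt about 6 N of resistance when the carrier met the stop. In the wrist image about 15 mm of deck shows behind the plate, which is what a fully home carrier should leave.
- **Square and centred:** the tool is within about 0.005 rad of the stage's direction. The carrier looks centred to about 2 mm.
- **Leaf:** it looked unlifted in the side views at insertion and at the end. I had no direct reading of its angle.
- **Pressing force:** the sensor reads about 11.5 N upward, so roughly 13 N on the deck once the carrier's own weight is added. A leftover sideways push of about 9 N towards the stop did not drop after I backed off 1.5 mm. Together they come to about 16 N, inside the 4.5–30 N limit.
- **Bystanders:** none appear to have moved in the last scene image.

No check failed. The camera estimates of the stage position differed by up to about 4 mm, so I relied on touching the stop for the final position.

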